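# Roll the gem sphere out of the inspection track and box it

## Task

Move the turquoise stone sphere along the curved inspection track, under the lamp bar, to the open exit gap at the track's end, and lift it out there. Set it gently into the dark wooden box, let go without letting it fall, and then lay the loose wooden lid squarely on the box, centred and flat. Leave the other things on the bench where they are.

Things in the scene. Friction and masses are not known exactly. Their poses are not given: they have to be found in the camera images.
- ball_center (a point): Centre of the turquoise polished stone sphere, 36 mm in diameter, about 64 g. It starts resting on the track floor under the lamp bar, at the closed end of the track, its centre 26 mm above the table.
- track: Fixed curved track of wood and brass, hollow side to the robot. Origin: the arc's centre, at table height, on bare bench; z up. The channel's middle line is an arc of radius 200 mm about it, from +19 to -85 degrees about z from the body's x axis; the ball starts within 5 degrees of that axis. Channel floor level, 8 mm above the table, 40 mm wide; 5 mm thick end stops, tops at 30 mm.
- kerb_top (a point): Top of the brass kerb on the robot's side, at 0 degrees, radius 178 mm. Kerbs run along both sides of the channel, 4 mm thick, tops 24 mm above the table. Fingers reach the sphere from the arc's inside, between this kerb and the roof's edge, tilted about 40 degrees and leaning back towards the arc's centre.
- roof_end (a point): Exit-side end of the clear roof's inner edge, at -59 degrees. The roof covers radius 202 to 234 mm from +19 to -59 degrees, underside 47 mm and top 50 mm above the table, on thin posts at radius 230 mm; under it the sphere can roll but not be lifted out. From -59 to -85 degrees nothing is above the channel.
- lamp_end (a point): Exit-side end of the white lamp bar's axis, at -39 degrees. The bar, 14 mm thick, runs from there to +19 degrees straight above the channel's middle line, its axis 155 mm above the table, on two 8 mm posts at radius 230 mm; it keeps an upright gripper out.
- exit (a point): Middle of the exit gap: a point on the channel's middle line at -75 degrees, 26 mm above the table, where the sphere's centre should be when it is lifted out. Against the end stop the sphere's centre is about 18 mm beyond it.
- box: Loose dark wooden open box with blue lining, 54 mm (x) by 120 mm (y) by 44 mm high, about 0.3 kg; walls 3 mm, inner floor 4 mm above its underside. Origin: centre of its underside; z up.
- lid: Loose flat wooden lid with a thin brass inlay, 58 mm (x) by 124 mm (y) by 14 mm thick, about 70 g, lying on the table. Origin: centre of its underside. Laid squarely on the box it overhangs 2 mm all round and its underside is 44 mm above the box's underside.
- bangle: Bystander: brass bangle lying flat, 68 mm across, 18 mm high, inside the track's curve. Origin: centre of its underside.
- loupe: Bystander: black upright loupe, 30 mm across, 36 mm high. Origin: centre of its underside.
- polish: Bystander: amber bottle, 40 mm across, 80 mm high, standing behind the track. Origin: centre of its underside.
- graver: Bystander: graver with a handle, 150 mm long, lying on the table.
- weight: Bystander: brass knobbed weight, 32 mm across, 44 mm high. Origin: centre of its underside.
- dish: Bystander: white dish, 80 mm across, 25 mm high. Origin: centre of its underside.

How it is judged:
By the outcome, as a careful person would: the job done as asked, in the order asked, and still so for the second after the job is handed in, with the robot touching nothing.
It also fails if it takes over 64 s, if anything falls off the work surface, if the arm or the gripper's body presses on something with over 40 N, if the wrist force passes 120 N, or if a joint passes its speed limit or range.

## Robot

A 6-joint arm with a two-finger parallel gripper is mounted at the origin on the work surface. World frame = base frame: x ahead of the robot, y to its left, z up, the work surface at z = 0. Lengths are in m, angles in rad, forces in N, time in s.
With the tool pointing down it reaches from about 0.275 to 0.775 m from the base axis. Payload 14.6 kg.
Tool frame: the origin (TCP) lies between the finger pads; the fingertips stand 22 mm ahead of it and the grasp point (between the pads) lies 3 mm ahead of it; z points along the fingers, y is the line along which they close (so a half turn about z gives the same grasp; the last joint's range is limited). The gripper opens to 85 mm and grips with 20 to 120 N. Pads are 22 mm wide; open, the fingers measure 114 mm over their backs; the gripper's body (76 mm by 85 mm) begins 54 mm behind the grasp point. The pads swing forward as they close: fully open they stand 13 mm farther back than shut.
Start: joints at [-1.438, 0.263, -0.048, 1.259, 0, 1.415], TCP at [0.149, -0.503, 0.253] pointing down, gripper open.
Joint ranges: [-2.65, 2.65], [-0.89, 1.7], [-1.18, 1.37], [-2.13, 2.11], [-1.35, 1.29], [-3.14, 3.14]. Speed limits (rad/s): [1.89, 1.89, 2.57, 2.79, 3.14, 3.14].

## Interface

Orientations are given as a unit quaternion [w, x, y, z].
In Python, from bench import r, vision, workorder gives the robot as it stands.
- The arm moves only by the tool step_arm, never from a script. Its argument "rows" is text: rows parted by semicolons, each of 7 numbers parted by spaces: the turn, a rotation vector about the tool's x, y, z in rad, then the shift along the tool's x, y, z in cm, then the opening, from 0 (shut) to 1 (fully open). A call has 1 to 10 rows; each row is the pose to reach, as a shift and turn from the pose commanded when the call began, along the tool's axes at that moment; what a row does not reach only later rows make up. A row lasts 1/8 s, in which the tool goes at most 62.5 mm and 10.7 degrees, less where a joint would pass 70% of its speed; a pose out of reach is approached as far as the arm can. A call with a gripper value outside its range is refused whole. The fingers move at their own pace and stop on an object; the grip force is fixed at half the most. Time passes only in rows, so rows that repeat a pose let the fingers close. It gives the time, the measured TCP pose, the force, the opening and the grip force at its end, in the units of the state.
- r.read_state(): the state, without advancing time (a new reading comes with each control period).
- vision.capture(name): name is "scene" or "top" or "wrist"; returns a dict with "color" (480x640x3 uint8, red, green, blue), "K" (3x3 intrinsics, pixels), "position" and "attitude" of the camera in the world. Camera axes: x right, y down, z forward; pixel columns grow to the right and rows downward; lengths in m; the calibration is good to about 2 mm. A picture is of the moment at which its call begins. There is no depth.
- workorder.finish_job(): hands the job in; it is judged then, once.
Trained networks look in the newest picture that a camera, given by its name, has taken for a name from the list of things; names that differ only in an ending like _2 or _b are one class to them, and where a whole thing is asked for, a point or a joint stands for the part that bears it (a point fixed in the world has none). Each returns a list of dicts, best first, with "score" (0 to 1); they miss things now and then, are a little off and sometimes report something else, mostly with a low value. They report only what shows in the picture. A call takes as long as a camera call.
- vision.find_in(label, camera): "point" ([column, row] in pixels, amid what is visible of it).
The state is a dict: "clock": time; "joints": joint angles; "joint_vel": joint speeds; "effort": joint torques, N m; "tcp_pos": TCP position; "orientation": TCP orientation; "ft_force": force on the tool from outside, world axes, zero at the start; "ft_torque": the same for the moment, N m; "grip_width": finger opening in m; "gripper_force": force on a finger pad.
Only numpy, scipy, OpenCV 4.12 (cv2) and the standard library are available. Lean on these libraries where they do the work, as an engineer would, in place of code of your own. Each camera call takes 0.05 s, during which the arm holds its last target. There are 200 camera calls.

## Working session

There is one attempt and no reset: what is moved stays moved. The work goes in short steps, Python scripts to look and compute and a tool call to move; the robot and the scene stay as the last step left them, time stands still between calls to the robot, and variables do not carry over. Pictures are saved under pics/ and viewed, at most 10 in all, crops included, and the job is handed in when it is done.

Besides the shell and the picture viewer there is one more tool, called after "Request:" by a JSON object that holds its "fn" and its "kwargs", one argument or row to a line. step_arm: Moves the arm, as the interface text tells. Its arguments: {"type":"object","properties":{"rows":{"type":"string"}},"required":["rows"]}

```bash
ls; mkdir -p pics
cat > h.py <<'E'
import numpy as np, cv2
from scipy.spatial.transform import Rotation as R
from bench import r, vision, workorder
def rot(q): return R.from_quat([q[1],q[2],q[3],q[0]]).as_matrix()
def camR(c):
    a=np.array(c["attitude"]); return rot(a) if a.size==4 else a.reshape(3,3)
def back(c,p,z):
    d=camR(c)@np.linalg.inv(c["K"])@np.array([p[0],p[1],1.]); o=np.array(c["position"])
    return o+d*(z-o[2])/d[2]
def proj(c,X):
    v=np.array(c["K"])@camR(c).T@(np.atleast_2d(X)-np.array(c["position"])).T
    return (v[:2]/v[2]).T
def save(c,n): cv2.imwrite("pics/"+n,cv2.cvtColor(c["color"],cv2.COLOR_RGB2BGR))
E
python3 - <<'E'
from h import *
H=dict(ball_center=.026,track=.0,kerb_top=.024,roof_end=.05,lamp_end=.155,exit=.026,box=.03,lid=.014,bangle=.009,loupe=.036,polish=.06,graver=.008,weight=.03,dish=.02)
for n in("scene","top"):
    c=vision.capture(n); save(c,n+"0.png"); print(n,np.round(c["position"],3),c["attitude"],np.array(c["K"]).tolist())
    for l,z in H.items():
        for d in vision.find_in(l,n)[:2]: print(l,np.round(d["point"],1),round(d["score"],2),np.round(back(c,d["point"],z),3))
print(r.read_state())
E
```

```text
pics
scene [1.172 0.017 1.029] [-0.2069455   0.69668732  0.65738165 -0.19912231] [[508.6322355690475, 0.0, 331.80791967262104], [0.0, 508.6322355690475, 238.66953860443218], [0.0, 0.0, 1.0]]
track [432.8 254.5] 0.56 [0.554 0.286 0.   ]
kerb_top [434.2 257.9] 0.92 [0.578 0.282 0.024]
roof_end [429.  260.3] 0.73 [0.599 0.262 0.05 ]
roof_end [181.4 224.7] 0.52 [ 0.468 -0.303  0.05 ]
lamp_end [432.8 256.8] 0.58 [0.653 0.245 0.155]
exit [433.8 254.2] 0.67 [0.569 0.282 0.026]
box [182.7 224.5] 0.94 [ 0.453 -0.306  0.03 ]
box [434.3 258.7] 0.6 [0.584 0.28  0.03 ]
lid [213.7 291.1] 0.59 [ 0.629 -0.223  0.014]
bangle [366.1 205.6] 0.87 [0.407 0.141 0.009]
bangle [215.5 291.3] 0.43 [ 0.627 -0.22   0.009]
loupe [114.6 275.5] 0.64 [ 0.588 -0.442  0.036]
polish [295.3 338. ] 0.64 [ 0.77  -0.039  0.06 ]
polish [117.3 274.2] 0.59 [ 0.599 -0.425  0.06 ]
graver [160.2 346.8] 0.55 [ 0.752 -0.328  0.008]
weight [244.8 348.4] 0.6 [ 0.775 -0.145  0.03 ]
weight [295.8 337. ] 0.35 [ 0.756 -0.04   0.03 ]
dish [244.6 345. ] 0.7 [ 0.763 -0.148  0.02 ]
dish [530.8 272.8] 0.66 [0.628 0.495 0.02 ]
top [0.471 0.0
[... 854 characters left out ...]
([-1.43829577e+00,  2.63134338e-01, -4.82888819e-02,  1.25941175e+00,
        4.30330324e-05,  1.41555467e+00]), 'joint_vel': array([-1.15028689e-03, -5.26361728e-04,  1.81570993e-03,  6.31082355e-05,
       -8.55923855e-05,  3.99279467e-04]), 'effort': array([ 7.94269472e-04, -6.37422180e+01,  3.84770250e+01,  1.11713809e-03,
       -9.87616977e-05,  1.38172865e-05]), 'tcp_pos': array([ 0.14902521, -0.50341385,  0.25326456]), 'orientation': array([-1.90750420e-05,  9.89668392e-01,  1.43375290e-01,  2.17348102e-05]), 'ft_force': array([-0.59919032,  0.58265872,  0.36539024]), 'ft_torque': array([ 0.03814025, -0.00102542,  0.02001632]), 'gripper_force': 0.0, 'grip_width': 0.08546008074343653}
```

View pics/top0.png

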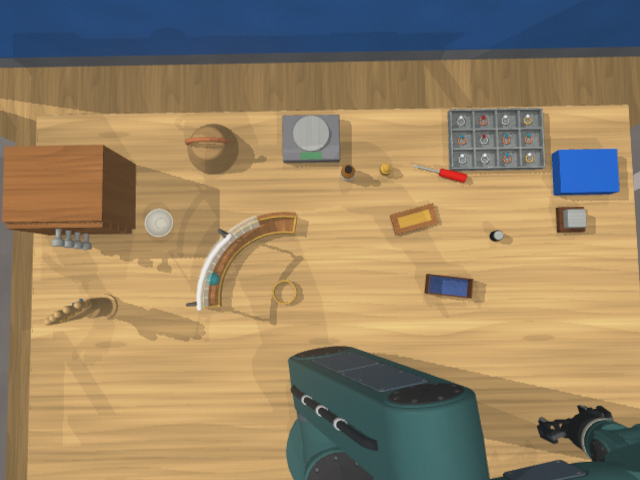

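View pics/scene0.png

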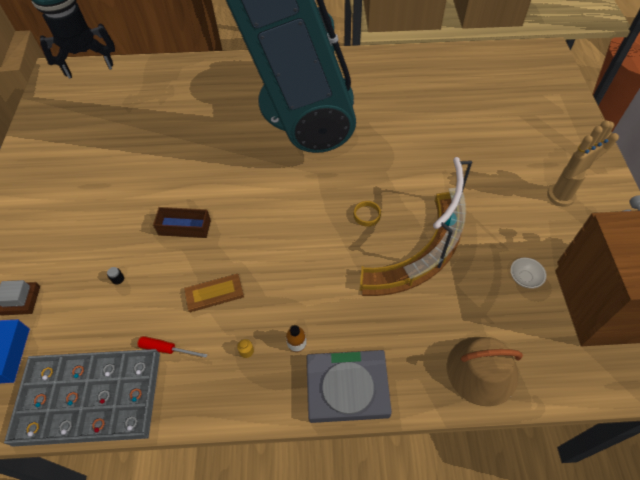

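Run:
```python
import cv2,numpy as np
a=cv2.imread("pics/top0.png");b=cv2.imread("pics/scene0.png")
A=cv2.resize(a[202:317,180:310],None,fx=3,fy=3,interpolation=cv2.INTER_CUBIC)   #390x345
B=cv2.resize(b[150:305,350:480],None,fx=3,fy=3,interpolation=cv2.INTER_CUBIC)[:465]   #390x465
C=np.zeros((600,800,3),np.uint8); C[:345,:390]=A; C[:465,400:790]=B
D=cv2.resize(a[195:305,380:485],None,fx=2.3,fy=2.3,interpolation=cv2.INTER_CUBIC); C[346:346+D.shape[0],:D.shape[1]]=D[:254]
cv2.imwrite("pics/crop1.png",C)
```

```text
(no output)
```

View pics/crop1.png

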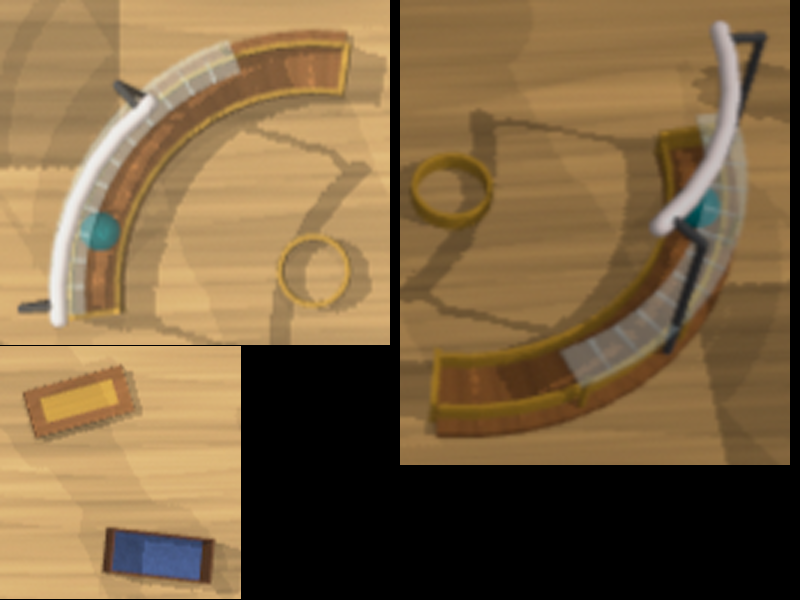

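Run:
```python
from h import *
from scipy.optimize import least_squares
t=vision.capture("top"); s=vision.capture("scene")
A=lambda x,y:(180+x/3,202+y/3); B=lambda x,y:(350+(x-400)/3,150+y/3); D=lambda x,y:(380+x/2.3,195+(y-346)/2.3)
F=[(t,A(344,96),176,-86.4,.03),(t,A(349,37),224,-86.4,.03),(t,A(239,71),202,-59,.05),(t,A(151,97),200,-39,.155),(t,A(58,322),200,19,.155),(t,A(120,313),176,20.4,.03),
(s,B(437,352),176,-86.4,.03),(s,B(562,349),202,-59,.05),(s,B(658,229),200,-39,.155),(s,B(719,27),200,19,.155),(s,B(662,133),176,20.4,.03)]
def P(p,rr,a,z):
    a=np.radians(a)+p[2]; return np.array([p[0]+rr/1e3*np.cos(a),p[1]+rr/1e3*np.sin(a),z])
def res(p): return np.concatenate([proj(c,P(p,*q))[0]-px for c,px,*q in F])
o=least_squares(res,[.36,.08,1.7],loss="soft_l1"); p=o.x
print("track",p,np.degrees(p[2]));print(res(p).reshape(-1,2).round(1).tolist())
b1=back(t,A(100,231),.026); b2=back(s,B(703,210),.026)
for b in(b1,b2):
    v=b[:2]-p[:2]; print("ball",b.round(4),np.hypot(*v),np.degrees(np.arctan2(v[1],v[0])-p[2]))
print("exit",P(p,200,-75,.026))
for n,cs,z in(("box",[(107,527),(214,540),(210,582),(102,573)],.044),("lid",[(24,396),(123,367),(135,408),(37,438)],.014)):
    Q=np.array([back(t,D(*c),z)[:2] for c in cs]); (ce,wh,an)=cv2.minAreaRect((Q*1000).astype(np.float32))
    v=Q[1]+Q[2]-Q[0]-Q[3]; print(n,Q.mean(0),ce,wh,"long axis deg",np.degrees(np.arctan2(v[1],v[0])))
np.save("track.npy",p)
```

```text
track [0.4211247  0.1409633  1.34364547] 76.98521449370607
[[-1.4, -1.0], [-0.4, 1.6], [-0.4, 0.5], [-0.5, 1.7], [0.2, -1.3], [-0.5, -0.5], [-0.7, -0.7], [-0.3, 0.8], [0.1, -0.3], [-0.5, 1.4], [-1.3, 0.0]]
ball [0.4718 0.3334 0.026 ] 0.199035099667399 -1.7346787166437951
ball [0.4756 0.3394 0.026 ] 0.20582742611420643 -2.342599280556211
exit [0.62100466 0.14789162 0.026     ]
box [ 0.44303536 -0.30772677] (441.83087158203125, -307.57354736328125) (126.7278823852539, 54.301692962646484) long axis deg -96.70661213668764
lid [ 0.62887849 -0.22603804] (628.5850219726562, -226.31732177734375) (53.36177444458008, 125.66291809082031) long axis deg -74.1941329872968
```

```bash
cat >> h.py <<'E'
p=np.load("track.npy")
def arc(a,rr=.2,z=.026):
    t=np.radians(a)+p[2]; return np.array([p[0]+rr*np.cos(t),p[1]+rr*np.sin(t),z])
def tilt(yaw,tl):  # radial outward yaw (rad), tilt deg; x inward
    t=np.radians(tl); u=np.array([np.cos(yaw),np.sin(yaw),0]); z=np.array([u[0]*np.sin(t),u[1]*np.sin(t),-np.cos(t)])
    y=np.array([-u[1],u[0],0]); return np.stack([np.cross(y,z),y,z],1)
def row(pos,Rt,cur=None):  # from current (measured) or given pose
    if cur is None:
        s=r.read_state(); cur=(s["tcp_pos"],rot(s["orientation"]))
    return np.round(np.r_[R.from_matrix(cur[1].T@Rt).as_rotvec(),cur[1].T@(np.array(pos)-cur[0])*100],3)
def ballpose(a,ahead=.010,tl=40,rr=.2,z=.026):
    Rt=tilt(np.radians(a)+p[2],tl); return arc(a,rr,z)-Rt[:,2]*ahead,Rt
E
python3 - <<'E'
from h import *
Rt=tilt(np.radians(-2)+p[2],0); a=([.44,.10,.30],Rt); print(row(*a))
P,Q=ballpose(-2,.13); print(P,row(P,Q,a))
P2,Q=ballpose(-2); print(P2,row(P2,Q,(P,Q)))
E
```

```text
[  0.     -0.      2.121  45.029 -49.602  -4.675]
[0.45128999 0.25342562 0.12558578] [ -0.     -0.698   0.    -15.111   2.884  17.441]
[0.4712731  0.32792668 0.03366044] [ 0.  0.  0.  0. -0. 12.]
```

Request:
{"fn": "step_arm", "kwargs": {
  "rows": "0 0 2.12 45 -49.6 -4.7 0.6;0 0 2.12 45 -49.6 -4.7 0.6;0 0 2.12 45 -49.6 -4.7 0.6;0 0 2.12 45 -49.6 -4.7 0.6;0 0 2.12 45 -49.6 -4.7 0.6;0 0 2.12 45 -49.6 -4.7 0.6;0 0 2.12 45 -49.6 -4.7 0.6;0 0 2.12 45 -49.6 -4.7 0.6;0 0 2.12 45 -49.6 -4.7 0.6;0 0 2.12 45 -49.6 -4.7 0.6"
}}

```text
clock: 2.85
tcp_pos: [0.171, -0.1349, 0.2902]
orientation: [-0.07, 0.803, -0.591, 0.039]
ft_force: [-0.4, -1.4, 1.6]
grip_width: 0.0512
gripper_force: 0.0
```

Run:
```python
from h import *
P,Q=ballpose(-2,.13); print(row(P,Q)); s=r.read_state();print(s["joints"],s["joint_vel"])
```

```text
[  0.053  -0.613   0.589 -28.337 -35.161  22.912]
[-1.26818895 -0.32311566 -0.51700146  1.39738268  0.15951252  3.140576  ] [-1.15807161e+00 -7.06186292e-01 -3.70950487e-01  3.90921460e-01
  1.78843420e-01 -7.38907047e-04]
```

Run:
```python
from h import *
a=([.42,-.12,.30],tilt(np.radians(40-180),0)); print(row(*a))
s=r.read_state();print(np.degrees(np.arctan2(*rot(s["orientation"])[[1,0],0])))
```

```text
[ -0.124  -0.143  -1.962   6.001 -24.073   2.752]
-72.60435209002485
```

Request:
{"fn": "step_arm", "kwargs": {
  "rows": "-.124 -.143 -1.96 6 -24.1 2.8 0.6;-.124 -.143 -1.96 6 -24.1 2.8 0.6;-.124 -.143 -1.96 6 -24.1 2.8 0.6;-.124 -.143 -1.96 6 -24.1 2.8 0.6;-.124 -.143 -1.96 6 -24.1 2.8 0.6;-.124 -.143 -1.96 6 -24.1 2.8 0.6;-.124 -.143 -1.96 6 -24.1 2.8 0.6;-.124 -.143 -1.96 6 -24.1 2.8 0.6;-.124 -.143 -1.96 6 -24.1 2.8 0.6;-.124 -.143 -1.96 6 -24.1 2.8 0.6"
}}

```text
clock: 4.1
tcp_pos: [0.421, -0.1196, 0.2993]
orientation: [-0.007, 0.963, 0.27, 0.004]
ft_force: [-0.4, -0.7, -0.8]
grip_width: 0.0513
gripper_force: 0.0
```

Run:
```python
from h import *
a=([.43,.08,.28],tilt(np.radians(-2)+p[2],0)); print(row(*a))
s=r.read_state();print(s["joints"],s["joint_vel"])
```

```text
[-1.9000e-02  9.0000e-03  2.3800e+00  1.1133e+01 -1.6543e+01  2.2610e+00]
[-0.47309609  0.10287447 -0.12990911  1.34268521  0.01601799  2.12075221] [ 9.76895439e-02  9.84432081e-04  6.27321517e-03 -1.26383140e-02
 -1.58854316e-01 -1.38235467e+00]
```

Request:
{"fn": "step_arm", "kwargs": {
  "rows": "0 0 -2.1 11 -16.5 2.3 0.6;0 0 -2.1 11 -16.5 2.3 0.6;0 0 -2.1 11 -16.5 2.3 0.6;0 0 -2.1 11 -16.5 2.3 0.6;0 0 -2.1 11 -16.5 2.3 0.6;0 0 -2.1 11 -16.5 2.3 0.6;0 0 -2.1 11 -16.5 2.3 0.6;0 0 -2.1 11 -16.5 2.3 0.6;0 0 -2.1 11 -16.5 2.3 0.6;0 0 -2.1 11 -16.5 2.3 0.6"
}}

```text
clock: 5.35
tcp_pos: [0.4303, 0.0789, 0.2798]
orientation: [-0.001, 0.352, 0.936, 0.009]
ft_force: [0.1, -1.2, 0.9]
grip_width: 0.0511
gripper_force: 0.0
```

Run:
```python
from h import *
P,Q=ballpose(-2,.13); print(row(P,Q)); print(row(P,tilt(np.radians(-2)+p[2],0)))
s=r.read_state();print(s["joints"],s["joint_vel"])
```

```text
[-0.685 -0.428 -1.937  9.775 14.281 15.72 ]
[ 1.8000e-02  1.0000e-02 -2.0270e+00  9.7750e+00  1.4281e+01  1.5720e+01]
[-0.01570464  0.10100011 -0.18485779  1.28161873  0.01702267  0.70312051] [ 1.47384713e-03  3.86031946e-04 -6.72105368e-04  1.42430310e-03
 -7.70236469e-04 -1.48909614e+00]
```

Request:
{"fn": "step_arm", "kwargs": {
  "rows": "-.685 -.428 -1.937 9.8 14.3 4 0.6;-.685 -.428 -1.937 9.8 14.3 4 0.6;-.685 -.428 -1.937 9.8 14.3 4 0.6;-.685 -.428 -1.937 9.8 14.3 4 0.6;-.685 -.428 -1.937 9.8 14.3 4 0.6;-.685 -.428 -1.937 9.8 14.3 4 0.6;-.685 -.428 -1.937 9.8 14.3 4 0.6;-.685 -.428 -1.937 9.8 14.3 6 0.6;-.685 -.428 -1.937 9.8 14.3 8 0.6;-.685 -.428 -1.937 9.8 14.3 10 0.6"
}}

```text
clock: 6.6
tcp_pos: [0.4518, 0.2525, 0.1824]
orientation: [0.254, -0.486, 0.813, 0.194]
ft_force: [0.2, -0.7, 0.3]
grip_width: 0.0511
gripper_force: 0.0
```

Run:
```python
from h import *
P,Q=ballpose(-2,.13); print(row(P,Q)) 
s=r.read_state();print(s["joints"],s["joint_vel"])
```

```text
[-0.076 -0.044 -0.205  3.38  -0.301  4.564]
[ 0.05859565  0.08613718 -0.66135481  0.51154878  0.58020126 -0.92553837] [-0.31016597  0.36183121 -0.24654616 -0.25502338  0.65616624 -1.80367296]
```

Request:
{"fn": "step_arm", "kwargs": {
  "rows": "-.076 -.044 -.205 3.4 -.3 4.6 0.6;-.076 -.044 -.205 3.4 -.3 4.6 0.6;-.076 -.044 -.205 3.4 -.3 4.6 0.6;-.076 -.044 -.205 3.4 -.3 4.6 0.6"
}}

```text
clock: 7.1
tcp_pos: [0.4516, 0.2536, 0.1261]
orientation: [0.271, -0.57, 0.748, 0.208]
ft_force: [0.5, 0.4, -0.2]
grip_width: 0.0512
gripper_force: 0.0
```

Run:
```python
from h import *
c=vision.capture("wrist"); 
P,Q=ballpose(-2,.13); print(row(P,Q)) 
im=c["color"].copy()
for rr,z,col in((.18,.024,(255,0,0)),(.2,.008,(0,255,0)),(.202,.05,(255,0,255))):
    pts=proj(c,np.array([arc(a,rr,z) for a in np.arange(-40,20,2)]))
    for q in pts:
        if abs(q).max()<2000: cv2.circle(im,tuple(int(v) for v in q),3,col,-1)
print(proj(c,arc(-2)),[ (np.round(d["point"]),d["score"]) for d in vision.find_in("ball_center","wrist")])
save(dict(color=im),"w1.png")
```

```text
[-0.002 -0.001 -0.006  0.063  0.02   0.026]
[[316.18998401 237.19802084]] [(array([316., 239.]), 0.59)]
```

View pics/w1.png

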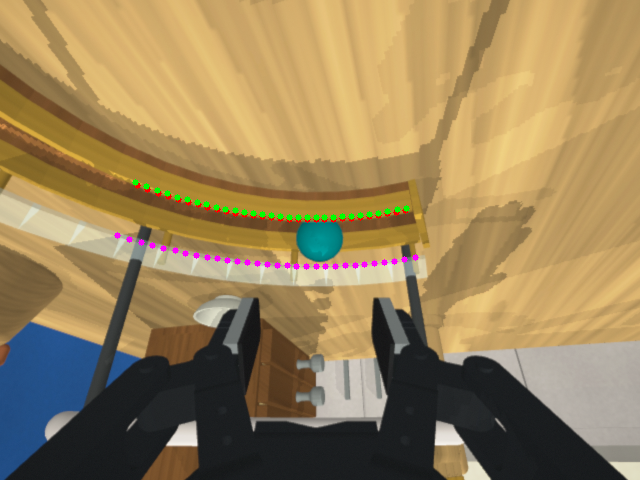

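Request:
{"fn": "step_arm", "kwargs": {
  "rows": "0 0 0 0 0 3 0.6;0 0 0 0 0 6 0.6;0 0 0 0 0 8 0.6;0 0 0 0 0 9.5 0.6;0 0 0 0 0 10.5 0.6;0 0 0 0 0 11.2 0.6;0 0 0 0 0 11.5 0.6;0 0 0 0 0 11.5 0.6"
}}

```text
clock: 8.2
tcp_pos: [0.4706, 0.3247, 0.0374]
orientation: [0.27, -0.57, 0.748, 0.208]
ft_force: [0.0, -0.3, -0.2]
grip_width: 0.0514
gripper_force: 0.0
```

Run:
```python
from h import *
c=vision.capture("wrist"); save(c,"w2.png")
P,Q=ballpose(-2); print(row(P,Q))
```

```text
[-0.001 -0.001 -0.006 -0.012  0.02   0.505]
```

View pics/w2.png

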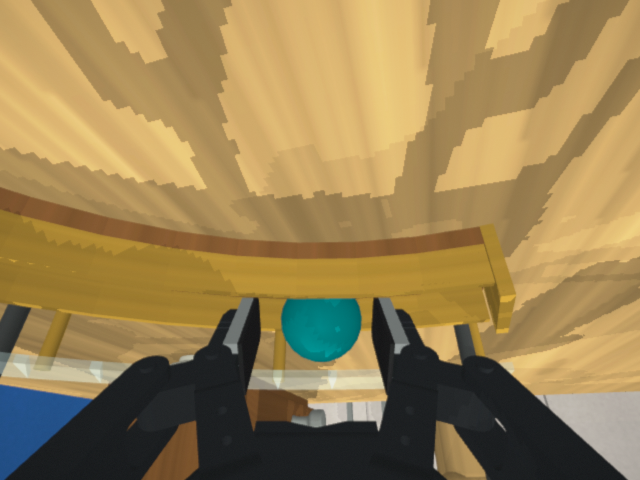

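Run:
```python
from h import *
s=r.read_state(); 
for i,(a0,L) in enumerate(((-2,[-2,-4,-7,-10.5,-14.5,-18.5,-22.5,-26.5,-29,-30]),(-30,[-31,-33,-36,-40,-44,-48,-52,-55,-57,-58]),(-58,[-59,-61,-64,-67,-70,-72,-73,-73]))):
    cur=None if i==0 else ballpose(a0)
    print(";".join(" ".join("%.3g"%v for v in np.round(row(*ballpose(a),cur),2))+" .5" for a in L))
```

```text
-0 -0 -0.01 -0.01 0.02 0.5 .5;0.02 -0 0.02 -0.01 -0.66 0.5 .5;0.06 -0 0.06 0.03 -1.67 0.46 .5;0.09 -0 0.11 0.13 -2.84 0.37 .5;0.14 -0 0.16 0.31 -4.17 0.22 .5;0.18 -0 0.21 0.56 -5.48 -0 .5;0.23 -0 0.27 0.89 -6.77 -0.28 .5;0.27 -0 0.32 1.27 -8.02 -0.61 .5;0.3 -0 0.36 1.55 -8.78 -0.84 .5;0.31 -0 0.37 1.67 -9.08 -0.94 .5
0.01 0 0.01 0 -0.34 -0 .5;0.03 0 0.04 0.02 -1.01 -0.02 .5;0.07 -0 0.08 0.08 -2.02 -0.07 .5;0.11 0 0.13 0.22 -3.36 -0.19 .5;0.16 -0 0.19 0.44 -4.68 -0.37 .5;0.2 0 0.24 0.73 -5.98 -0.61 .5;0.25 0 0.29 1.08 -7.25 -0.91 .5;0.28 0 0.33 1.39 -8.18 -1.17 .5;0.3 -0 0.36 1.62 -8.79 -1.36 .5;0.31 -0 0.37 1.74 -9.09 -1.46 .5
0.01 -0 0.01 0 -0.34 -0 .5;0.03 0 0.04 0.02 -1.01 -0.02 .5;0.07 0 0.08 0.08 -2.02 -0.07 .5;0.1 0 0.12 0.18 -3.03 -0.15 .5;0.14 0 0.16 0.32 -4.03 -0.27 .5;0.16 -0 0.19 0.44 -4.68 -0.37 .5;0.17 0 0.2 0.5 -5.01 -0.42 .5;0.17 0 0.2 0.5 -5.01 -0.42 .5
```

Request:
{"fn": "step_arm", "kwargs": {
  "rows": "0 0 -0.01 -0.01 0.02 0.5 .5;0.02 0 0.02 -0.01 -0.66 0.5 .5;0.06 0 0.06 0.03 -1.67 0.46 .5;0.09 0 0.11 0.13 -2.84 0.37 .5;0.14 0 0.16 0.31 -4.17 0.22 .5;0.18 0 0.21 0.56 -5.48 0 .5;0.23 0 0.27 0.89 -6.77 -0.28 .5;0.27 0 0.32 1.27 -8.02 -0.61 .5;0.3 0 0.36 1.55 -8.78 -0.84 .5;0.31 0 0.37 1.67 -9.08 -0.94 .5"
}}

```text
clock: 9.5
tcp_pos: [0.5532, 0.2825, 0.0334]
orientation: [0.312, -0.375, 0.862, 0.137]
ft_force: [-0.2, -0.3, -0.9]
grip_width: 0.0425
gripper_force: 0.0
```

Run:
```python
from h import *
c=vision.capture("wrist"); save(c,"w3.png")
print(row(*ballpose(-30)))
```

```text
[ 0.002 -0.003 -0.001 -0.013  0.012 -0.024]
```

View pics/w3.png

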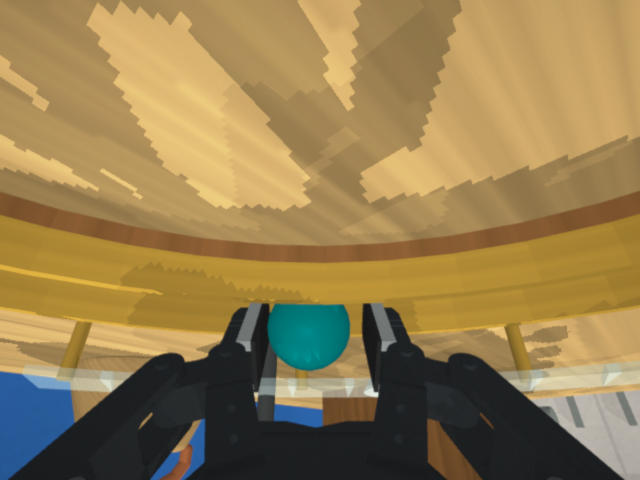

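Request:
{"fn": "step_arm", "kwargs": {
  "rows": "0.01 0 0.01 0 -0.34 0 .5;0.03 0 0.04 0.02 -1.01 -0.02 .5;0.07 0 0.08 0.08 -2.02 -0.07 .5;0.11 0 0.13 0.22 -3.36 -0.19 .5;0.16 0 0.19 0.44 -4.68 -0.37 .5;0.2 0 0.24 0.73 -5.98 -0.61 .5;0.25 0 0.29 1.08 -7.25 -0.91 .5;0.28 0 0.33 1.39 -8.18 -1.17 .5;0.3 0 0.36 1.62 -8.79 -1.36 .5;0.31 0 0.37 1.74 -9.09 -1.46 .5"
}}

```text
clock: 10.8
tcp_pos: [0.6042, 0.2038, 0.0333]
orientation: [0.335, -0.158, 0.927, 0.058]
ft_force: [-0.3, -0.4, 0.5]
grip_width: 0.0427
gripper_force: 0.0
```

Run:
```python
from h import *
for a in(-60,-62,-65,-68,-71,-73,-74,-74):print(np.round(row(*ballpose(a)),2))
```

```text
[ 0.03 -0.    0.03 -0.02 -0.66 -0.04]
[ 0.05 -0.    0.06  0.02 -1.33 -0.07]
[ 0.08 -0.    0.1   0.09 -2.34 -0.13]
[ 0.12 -0.    0.14  0.21 -3.34 -0.23]
[ 0.15 -0.    0.18  0.37 -4.33 -0.37]
[ 0.17 -0.    0.2   0.5  -4.99 -0.48]
[ 0.18 -0.    0.22  0.57 -5.31 -0.54]
[ 0.18 -0.    0.22  0.57 -5.31 -0.54]
```

Request:
{"fn": "step_arm", "kwargs": {
  "rows": ".03 0 .03 0 -.66 0 .5;.05 0 .06 .02 -1.33 -.05 .5;.08 0 .1 .09 -2.34 -.1 .5;.12 0 .14 .21 -3.34 -.2 .5;.15 0 .18 .37 -4.33 -.33 .5;.17 0 .2 .5 -5 -.44 .5;.18 0 .22 .57 -5.3 -.5 .5;.18 0 .22 .57 -5.3 -.5 .5;.18 0 .22 .57 -5.3 -.5 .3;.18 0 .22 .57 -5.3 -.5 .3"
}}

```text
clock: 12.05
tcp_pos: [0.6146, 0.1516, 0.0336]
orientation: [0.34, -0.025, 0.94, 0.011]
ft_force: [-0.6, -0.1, 2.5]
grip_width: 0.0329
gripper_force: 59.2
```

Request:
{"fn": "step_arm", "kwargs": {
  "rows": "0 0 0 0 0 0 .3;0 0 0 0 0 0 .3;0 0 0 0 0 0 .3"
}}

```text
clock: 12.42
tcp_pos: [0.6147, 0.1516, 0.0335]
orientation: [0.34, -0.025, 0.94, 0.011]
ft_force: [-1.7, -0.8, 4.3]
grip_width: 0.0336
gripper_force: 59.2
```

Run:
```python
from h import *
c=vision.capture("wrist"); save(c,"w4.png")
s=r.read_state(); P=s["tcp_pos"]; Q=rot(s["orientation"]); b=P+Q[:,2]*.01
v=b[:2]-p[:2]; print(b,np.hypot(*v),np.degrees(np.arctan2(v[1],v[0])-p[2]),s["joints"])
print(row(P+[0,0,.1],Q), row(P+[-.02,0,.16],Q))
```

```text
[0.62102417 0.15192915 0.02578954] 0.2002000261032138 -73.84529815625189 [ 0.13320706  0.41881369 -0.91482101 -0.45506251 -0.04790557  0.0633605 ]
[ 0.     0.     0.    -6.393  0.036 -7.689] [  0.      0.      0.     -8.693   0.166 -13.58 ]
```

View pics/w4.png

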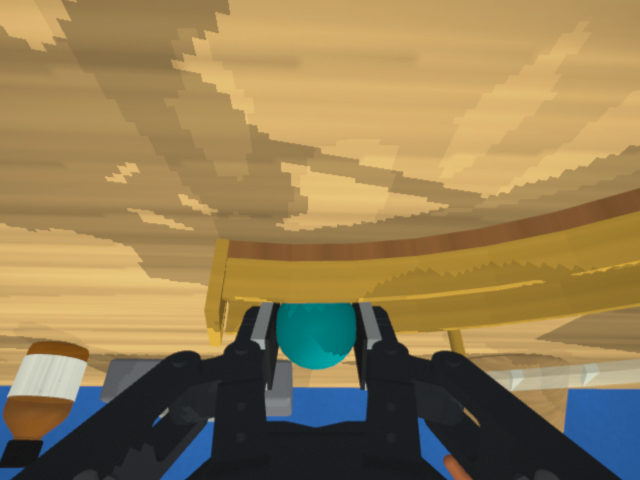

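Request:
{"fn": "step_arm", "kwargs": {
  "rows": "0 0 0 -.2 0 -.23 .3;0 0 0 -.45 0 -.54 .3;0 0 0 -.7 0 -.84 .3;0 0 0 -.96 0 -1.15 .3;0 0 0 -.96 0 -1.15 .3"
}}

```text
clock: 13.1
tcp_pos: [0.6148, 0.1515, 0.0489]
orientation: [0.34, -0.025, 0.94, 0.011]
ft_force: [0.6, 0.3, -0.3]
grip_width: 0.0325
gripper_force: 59.5
```

Run:
```python
from h import *
c=vision.capture("wrist"); a=cv2.imread("pics/w4.png"); b=cv2.cvtColor(c["color"],cv2.COLOR_RGB2BGR)
for i in(a,b):
    h=cv2.cvtColor(i,cv2.COLOR_BGR2HSV); m=cv2.inRange(h,(82,90,40),(98,255,255)); n,l,st,ce=cv2.connectedComponentsWithStats(m); k=1+st[1:,4].argmax(); print(st[k],ce[k])
```

```text
[ 276  303   81   66 4569] [315.86671044 332.72619829]
[ 275  285   82   84 5460] [315.65769231 326.72527473]
```

```bash
cat >> h.py <<'E'
def hsvblob(c,lo,hi):
    h=cv2.cvtColor(c["color"],cv2.COLOR_RGB2HSV); m=cv2.inRange(h,lo,hi); n,l,st,ce=cv2.connectedComponentsWithStats(m); k=1+st[1:,4].argmax(); return st[k],ce[k]
E
python3 - <<'E'
from h import *
c=vision.capture("wrist"); st,ce=hsvblob(c,(82,90,40),(98,255,255))
s=r.read_state(); Q=rot(s["orientation"])
d=camR(c)@np.linalg.inv(c["K"])@np.array([st[0]+st[2]/2,st[1]+st[3]/2,1]); d/=np.linalg.norm(d)
al=(st[2]+st[3])/4/c["K"][0][0]; X=np.array(c["position"])+d*.018/np.sin(np.arctan(al)); print("ball in tool",Q.T@(X-s["tcp_pos"]), "cam in tool",Q.T@(np.array(c["position"])-s["tcp_pos"]))
P=s["tcp_pos"]; print(row(P+[0,0,.08],Q))
T=tilt(np.radians(-6.7),0); print(row([.442,-.3075,.18],T))
E
```

```text
ball in tool [-0.00012283  0.00134914  0.00738055] cam in tool [ 0.08166252  0.00098315 -0.1209601 ]
[ 0.     0.     0.    -5.113  0.028 -6.153]
[  0.063   0.691   0.163   6.637 -44.854 -22.835]
```

Request:
{"fn": "step_arm", "kwargs": {
  "rows": "0 0 0 -2 0 -2.4 .3;0 0 0 -5.1 0 -6.15 .3;.01 .15 .03 -4 -4 -9.5 .3;.02 .3 .06 -2 -10 -12.5 .3;.03 .45 .09 0 -16 -15.5 .3;.05 .58 .13 2.5 -22 -18 .3;.06 .69 .16 4 -28 -20 .3;.063 .691 .163 5.3 -34 -21.3 .3;.063 .691 .163 6.2 -40 -22.3 .3;.063 .691 .163 6.6 -44.9 -22.8 .3"
}}

```text
clock: 14.45
tcp_pos: [0.4522, -0.253, 0.1777]
orientation: [0.0, 0.059, 0.998, -0.0]
ft_force: [1.3, -0.4, -0.1]
grip_width: 0.0334
gripper_force: 59.6
```

Run:
```python
from h import *
c=vision.capture("wrist"); save(c,"w5.png")
T=tilt(np.radians(-6.7),0); print(row([.442,-.3075,.18],T))
```

```text
[-3.000e-03  1.000e-03 -4.000e-03  3.720e-01 -4.872e+00 -2.050e-01]
```

View pics/w5.png

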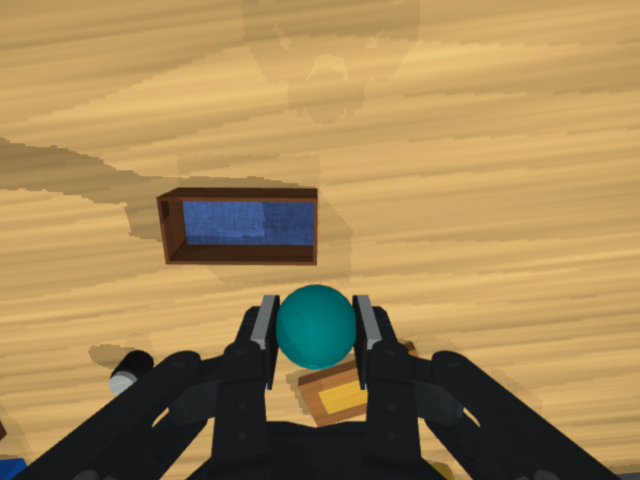

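Run:
```python
from h import *
c=vision.capture("wrist")
Q=np.array([back(c,q,.044)[:2] for q in[(159,197),(317,197),(316,264),(166,264)]]); print(Q.round(4).tolist(),Q.mean(0),np.linalg.norm(Q[1]-Q[0]),np.linalg.norm(Q[2]-Q[3]),np.linalg.norm(Q[2]-Q[1]))
v=Q[1]+Q[2]-Q[0]-Q[3];print(np.degrees(np.arctan2(v[1],v[0])))
print([(d["point"],d["score"],back(c,d["point"],.03)) for d in vision.find_in("box","wrist")])
for x in [(.442,-.3075)]:
    a=np.radians(83.3);u=np.array([np.cos(a),np.sin(a)]);w=np.array([u[1],-u[0]])
    print(proj(c,np.array([[*(np.array(x)+i*.06*u+j*.027*w),.044] for i,j in((-1,-1),(1,-1),(1,1),(-1,1))])).round(0).tolist())
```

```text
[[0.4066, -0.3714], [0.4208, -0.2544], [0.4741, -0.2616], [0.4599, -0.3801]] [ 0.44037498 -0.31686281] 0.11783219190197239 0.11937012211439547 0.053846473991737843
83.13174150931904
[([248.9, 228.0], 0.57, array([ 0.44216936, -0.31247741,  0.03      ]))]
[[169.0, 198.0], [330.0, 197.0], [329.0, 264.0], [179.0, 265.0]]
```

Run:
```python
from h import *
o=dict(color=cv2.cvtColor(cv2.imread("pics/w5.png"),cv2.COLOR_BGR2RGB)); c=vision.capture("wrist"); save(c,"w6.png")
A=[hsvblob(k,(105,90,40),(125,255,255)) for k in(o,c)]; print(A)
g=[cv2.cvtColor(k["color"][170:280,130:350],cv2.COLOR_RGB2GRAY).astype(np.float32) for k in(o,c)]
sh,resp=cv2.phaseCorrelate(*g); print(sh,resp)
Q=np.array([back(c,np.array(q)+sh,.044)[:2] for q in[(159,197),(317,197),(316,264),(166,264)]]); print(Q.mean(0)); v=Q[1]+Q[2]-Q[0]-Q[3];print(np.degrees(np.arctan2(v[1],v[0])))
s=r.read_state(); print(s["tcp_pos"],s["joint_vel"])
print(row([*Q.mean(0),.18],tilt(np.radians(-6.8),0)))
```

```text
[(array([ 183,  202,  130,   43, 5343], dtype=int32), array([248.38667415, 222.65262961])), (array([ 183,  202,  131,   43, 5364], dtype=int32), array([249.18847875, 222.67431022]))]
(0.86075892534042, 0.20938826015846246) 0.9787677260504829
[ 0.44116145 -0.30976026]
83.05572024263704
[ 0.45263637 -0.25199847  0.17729273] [ 0.04753363 -0.01125691 -0.01579548  0.00122082  0.00248937  0.00992594]
[ 0.000e+00 -0.000e+00 -1.000e-03  4.490e-01 -5.872e+00 -2.720e-01]
```

Request:
{"fn": "step_arm", "kwargs": {
  "rows": "0 0 0 .25 -3 0 .3;0 0 0 .45 -5.8 0 .3;0 0 0 .45 -5.8 0 .3;0 0 0 .45 -5.8 4 .3;0 0 0 .45 -5.8 8 .3;0 0 0 .45 -5.8 11 .3;0 0 0 .45 -5.8 12.8 .3;0 0 0 .45 -5.8 13.6 .3;0 0 0 .45 -5.8 14.0 .3;0 0 0 .45 -5.8 14.0 .3"
}}

```text
clock: 15.9
tcp_pos: [0.4421, -0.3081, 0.0381]
orientation: [0.0, 0.058, 0.998, -0.0]
ft_force: [-0.6, -0.3, -0.2]
grip_width: 0.033
gripper_force: 59.9
```

Request:
{"fn": "step_arm", "kwargs": {
  "rows": "0 0 0 0 0 0.1 .3;0 0 0 0 0 .2 .3;0 0 0 0 0 .2 .3"
}}

```text
clock: 16.27
tcp_pos: [0.4418, -0.3083, 0.0358]
orientation: [0.0, 0.059, 0.998, -0.0]
ft_force: [0.1, 0.9, 0.4]
grip_width: 0.0327
gripper_force: 59.9
```

Request:
{"fn": "step_arm", "kwargs": {
  "rows": "0 0 0 0 0 0.1 .3;0 0 0 0 0 .2 .3;0 0 0 0 0 .25 .3;0 0 0 0 0 .25 .3"
}}

```text
clock: 16.77
tcp_pos: [0.4418, -0.3082, 0.0332]
orientation: [0.0, 0.059, 0.998, -0.0]
ft_force: [0.1, -0.2, -0.8]
grip_width: 0.0333
gripper_force: 59.9
```

Request:
{"fn": "step_arm", "kwargs": {
  "rows": "0 0 0 0 0 0.05 .3;0 0 0 0 0 .1 .3;0 0 0 0 0 .1 .3"
}}

```text
clock: 17.15
tcp_pos: [0.4418, -0.3083, 0.0322]
orientation: [0.0, 0.059, 0.998, -0.0]
ft_force: [0.6, -0.2, -1.0]
grip_width: 0.0328
gripper_force: 59.9
```

Request:
{"fn": "step_arm", "kwargs": {
  "rows": "0 0 0 0 0 0.05 .3;0 0 0 0 0 .1 .3;0 0 0 0 0 .1 .3"
}}

```text
clock: 17.52
tcp_pos: [0.4418, -0.3083, 0.0312]
orientation: [0.0, 0.059, 0.998, -0.0]
ft_force: [0.7, -0.3, 0.4]
grip_width: 0.0328
gripper_force: 59.9
```

Request:
{"fn": "step_arm", "kwargs": {
  "rows": "0 0 0 0 0 0.05 .3;0 0 0 0 0 .1 .3;0 0 0 0 0 .1 .3"
}}

```text
clock: 17.9
tcp_pos: [0.4421, -0.3084, 0.0308]
orientation: [0.001, 0.059, 0.998, -0.0]
ft_force: [-1.4, 2.9, 10.0]
grip_width: 0.033
gripper_force: 60.9
```

Request:
{"fn": "step_arm", "kwargs": {
  "rows": "0 0 0 0 0 -.05 .3;0 0 0 0 0 -.05 .4;0 0 0 0 0 -.05 .42;0 0 0 0 0 -.05 .5;0 0 0 0 0 -.05 .55;0 0 0 0 0 -.05 .55"
}}

```text
clock: 18.65
tcp_pos: [0.4418, -0.3083, 0.0307]
orientation: [0.0, 0.059, 0.998, -0.0]
ft_force: [-0.3, -0.3, 0.5]
grip_width: 0.0467
gripper_force: 0.0
```

Request:
{"fn": "step_arm", "kwargs": {
  "rows": "0 0 0 0 0 -1 .55;0 0 0 0 0 -3 .55;0 0 0 0 0 -7 .55;0 0 0 0 0 -12 .55;0 0 0 0 0 -16 .8;0 0 0 0 0 -16 1"
}}

```text
clock: 19.4
tcp_pos: [0.4428, -0.3091, 0.1941]
orientation: [0.002, 0.059, 0.998, -0.002]
ft_force: [0.5, -0.5, 0.6]
grip_width: 0.081
gripper_force: 0.0
```

Run:
```python
from h import *
vision.capture("wrist");vision.capture("wrist");c=vision.capture("wrist"); save(c,"w7.png"); np.savez("w7.npz",**{k:np.array(c[k]) for k in("K","position","attitude")})
st,ce=hsvblob(c,(82,90,40),(98,255,255)); print(st,back(c,ce,.022))
print([(d["point"],d["score"],back(c,d["point"],.014)) for d in vision.find_in("lid","wrist")])
s=r.read_state();print(s["joints"]);T=tilt(np.radians(15.8),0); print(row([.6285,-.226,.19],T))
```

```text
[ 295  205   42   41 1339] [ 0.44209328 -0.30727261  0.022     ]
[([389.0, 388.4], 0.65, array([ 0.63238758, -0.25154477,  0.014     ]))]
[-7.60505137e-01  3.13150025e-01 -1.50852082e-01  1.10789128e+00
  3.75778169e-05 -6.43037291e-01]
[ 1.0000e-03 -1.0000e-03 -3.9300e-01 -1.7622e+01  1.0323e+01 -1.7000e-02]
```

View pics/w7.png

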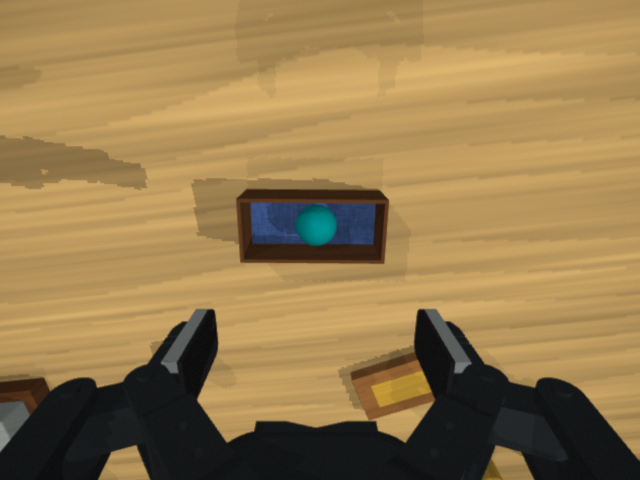

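Run:
```python
from h import *
z=np.load("w7.npz"); c={k:z[k] for k in z}
Q=np.array([back(c,q,.044)[:2] for q in[(238,198),(388,198),(384,263),(241,263)]]);v=Q[1]+Q[2]-Q[0]-Q[3];print("box",Q.mean(0),np.degrees(np.arctan2(v[1],v[0])),np.linalg.norm(Q[1]-Q[0]),np.linalg.norm(Q[2]-Q[1]))
print(row([.6285,-.226,.19],tilt(np.radians(-74.2),0)))
```

```text
box [ 0.44120804 -0.30970528] 83.30308418101386 0.11755481593796842 0.054911857995699524
[ 0.0000e+00 -1.0000e-03  1.1780e+00 -1.7622e+01  1.0323e+01 -1.7000e-02]
```

Request:
{"fn": "step_arm", "kwargs": {
  "rows": "0 0 .15 -3 2 0 1;0 0 .33 -6 4 0 1;0 0 .5 -9 5.5 0 1;0 0 .68 -12 7 0 1;0 0 .85 -14.5 8.5 0 1;0 0 1.02 -16.5 9.5 0 1;0 0 1.18 -17.6 10.3 0 1;0 0 1.18 -17.6 10.3 0 1;0 0 1.18 -17.6 10.3 0 1"
}}

```text
clock: 20.72
tcp_pos: [0.628, -0.2267, 0.1901]
orientation: [-0.0, 0.603, 0.798, -0.0]
ft_force: [0.8, -0.5, -0.7]
grip_width: 0.0853
gripper_force: 0.0
```

Run:
```python
from h import *
vision.capture("wrist");c=vision.capture("wrist"); save(c,"w8.png"); np.savez("w8.npz",**{k:np.array(c[k]) for k in("K","position","attitude")})
h=cv2.cvtColor(c["color"],cv2.COLOR_RGB2HSV)
d=vision.find_in("lid","wrist")[0]; print(d,back(c,d["point"],.014)); x,y=map(int,d["point"]); print(h[y,x],h[y,x-12:x+13:4].tolist())
# inlay: flood fill from the point
m=np.zeros((482,642),np.uint8); im=cv2.cvtColor(c["color"],cv2.COLOR_RGB2BGR).copy()
cv2.floodFill(im,m,(x,y),(0,0,255),(12,)*3,(12,)*3,cv2.FLOODFILL_FIXED_RANGE|(255<<8)|4); n=m[1:-1,1:-1]; 
cn=max(cv2.findContours(n,0,2)[0],key=cv2.contourArea); Q=np.array([back(c,q[0],.014)[:2]*1000 for q in cn],np.float32); print("inlay",cv2.minAreaRect(Q),len(cn))
print(row([.6285,-.226,.19],tilt(np.radians(-74.2),0)))
```

```text
{'point': [319.8, 217.7], 'score': 0.8} [ 0.63043906 -0.22078786  0.014     ]
[ 21 186 188] [[21, 183, 190], [21, 184, 195], [21, 185, 197], [21, 186, 188], [21, 182, 193], [21, 184, 191], [21, 186, 188]]
inlay ((629.3426513671875, -223.8165283203125), (29.817930221557617, 90.04181671142578), 14.413043022155762) 24
[ 0.     0.    -0.001  0.078  0.06   0.077]
```

View pics/w8.png

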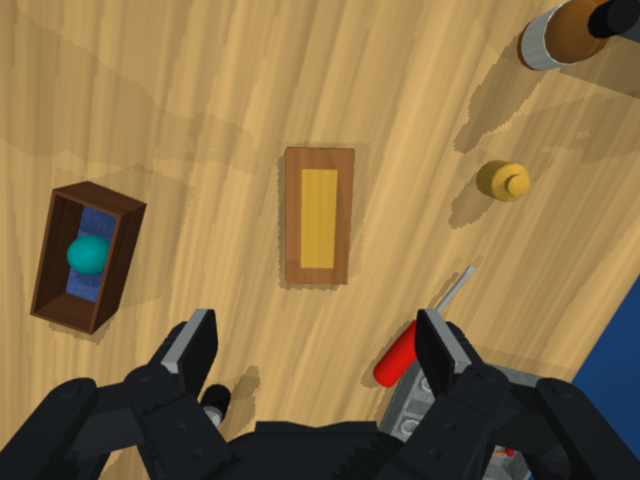

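Run:
```python
from h import *
z=np.load("w8.npz"); c={k:z[k] for k in z}
for n,h,q in(("lid",.014,[(286,148),(355,150),(347,284),(287,284)]),("box",.044,[(54,190),(146,205),(94,333),(32,314)])):
    Q=np.array([back(c,k,h)[:2] for k in q]);v=Q[2]+Q[3]-Q[0]-Q[1];print(n,Q.mean(0),np.degrees(np.arctan2(v[1],v[0])),[np.linalg.norm(Q[i]-Q[i-1]).round(4) for i in range(4)])
print(row([.629,-.2245,.05],tilt(np.radians(-75),0)))
```

```text
lid [ 0.63025152 -0.22383378] -75.46401567902669 [np.float64(0.1245), np.float64(0.0574), np.float64(0.1229), np.float64(0.0568)]
box [ 0.44709402 -0.30650029] -100.25089572466337 [np.float64(0.1186), np.float64(0.0706), np.float64(0.1337), np.float64(0.0541)]
[0.0000e+00 0.0000e+00 1.3000e-02 2.1300e-01 1.4800e-01 1.4077e+01]
```

Request:
{"fn": "step_arm", "kwargs": {
  "rows": "0 0 .02 .25 .25 5 1;0 0 .02 .25 .25 9 1;0 0 .02 .25 .25 12 1;0 0 .02 .25 .25 14 1;0 0 .02 .25 .25 15.3 1;0 0 .02 .25 .25 16.1 1;0 0 .02 .25 .25 16.5 1;0 0 .02 .25 .25 16.5 1"
}}

```text
clock: 21.88
tcp_pos: [0.6306, -0.2236, 0.026]
orientation: [0.0, 0.612, 0.791, 0.0]
ft_force: [-0.8, -1.0, 0.5]
grip_width: 0.0854
gripper_force: 0.0
```

Run:
```python
from h import *
s=r.read_state();print(s["tcp_pos"],s["ft_force"],row([.6298,-.2238,.025],tilt(np.radians(-75.4),0)))
```

```text
[ 0.63055275 -0.22361121  0.02600527] [-0.84639766 -0.97010147  0.50697572] [ 0.001  0.001 -0.001  0.001 -0.078  0.1  ]
```

Close on the lid gently.

Request:
{"fn": "step_arm", "kwargs": {
  "rows": "0 0 0 0 -.05 0 .85;0 0 0 0 -.05 0 .75;0 0 0 0 -.05 0 .7;0 0 0 0 -.05 0 .6;0 0 0 0 -.05 0 .6;0 0 0 0 -.05 0 .6;0 0 0 0 -.05 0 .6"
}}

```text
clock: 22.75
tcp_pos: [0.6301, -0.2237, 0.0264]
orientation: [0.001, 0.612, 0.791, 0.0]
ft_force: [-2.4, 1.2, 7.8]
grip_width: 0.0561
gripper_force: 62.9
```

Request:
{"fn": "step_arm", "kwargs": {
  "rows": "0 0 0 0 0 -.5 .6;0 0 0 0 0 -1.5 .6;0 0 0 0 0 -3 .6;0 0 0 0 0 -3 .6"
}}

```text
clock: 23.25
tcp_pos: [0.6307, -0.224, 0.0575]
orientation: [0.001, 0.612, 0.791, 0.0]
ft_force: [0.1, -0.0, -1.4]
grip_width: 0.0555
gripper_force: 63.6
```

Request:
{"fn": "step_arm", "kwargs": {
  "rows": "0 0 0 0 0 -4 .6;0 0 0 0 0 -8 .6;0 0 0 0 0 -11 .6;0 0 0 0 0 -12 .6;0 0 0 0 0 -12 .6"
}}

```text
clock: 23.88
tcp_pos: [0.6299, -0.2236, 0.1754]
orientation: [0.0, 0.612, 0.791, 0.0]
ft_force: [-0.1, -0.8, -1.2]
grip_width: 0.0559
gripper_force: 63.9
```

Run:
```python
from h import *
vision.capture("wrist");c=vision.capture("wrist"); save(c,"w9.png")
s=r.read_state(); Q=rot(s["orientation"]); zt=s["tcp_pos"][2]-.0124
h=cv2.cvtColor(c["color"],cv2.COLOR_RGB2HSV); 
pc=proj(c,[*s["tcp_pos"][:2],zt])[0]; print("tcp px",pc)
for x in range(0,1):
  for d in vision.find_in("lid","wrist")[:2]: print(d)
# inlay color mask near
m=cv2.inRange(h,(18,160,120),(25,255,255)); n,l,st,ce=cv2.connectedComponentsWithStats(m); o=[k for k in range(1,n) if st[k,4]>800]; 
for k in o:
    cn=max(cv2.findContours((l==k).astype(np.uint8),0,2)[0],key=cv2.contourArea)
    W=np.array([Q.T@(back(c,q[0],zt)-s["tcp_pos"]) for q in cn])[:,:2]*1000
    print(st[k],cv2.minAreaRect(W.astype(np.float32)),W.min(0),W.max(0))
print(s["joints"],s["tcp_pos"])
```

```text
tcp px [314.45340911 322.69001091]
{'point': [313.7, 293.3], 'score': 0.83}
[ 491  161   47   44 1331] ((62.91499710083008, 77.662353515625), (15.098536491394043, 19.28354835510254), 67.38179779052734) [53.56976935 67.09970153] [70.12546079 86.34463959]
[  278   225    76   181 12564] ((-0.4293022155761719, 0.5891561508178711), (90.78338623046875, 30.559263229370117), 0.020242823287844658) [-45.81572811 -14.7052284 ] [44.95711413 15.87257636]
[-4.62900088e-01  5.40789536e-01  1.85430940e-01  1.21702401e+00
 -6.18958868e-05  8.54565339e-01] [ 0.62944932 -0.22340448  0.1742258 ]
```

Run:
```python
from h import *
T=tilt(np.radians(-96.8),0)
print(row([.441,-.3105,.13],T),row([.441,-.3105,.08],T))
```

```text
[-2.0000e-03 -1.0000e-03  3.7200e-01 -3.7160e+00 -2.0415e+01  4.4470e+00] [-2.0000e-03 -1.0000e-03  3.7200e-01 -3.7220e+00 -2.0408e+01  9.4470e+00]
```

Request:
{"fn": "step_arm", "kwargs": {
  "rows": "0 0 .05 -.6 -3.5 0 .6;0 0 .12 -1.3 -7 1 .6;0 0 .2 -2 -11 2 .6;0 0 .28 -2.7 -15 3 .6;0 0 .34 -3.3 -18 4 .6;0 0 .37 -3.6 -19.8 4.4 .6;0 0 .372 -3.7 -20.4 4.4 .6;0 0 .372 -3.7 -20.4 4.4 .6;0 0 .372 -3.7 -20.4 4.4 .6"
}}

```text
clock: 25.15
tcp_pos: [0.4425, -0.3104, 0.1319]
orientation: [0.0, 0.747, 0.664, 0.0]
ft_force: [0.3, 0.0, -0.8]
grip_width: 0.0556
gripper_force: 63.9
```

Run:
```python
from h import *
T=tilt(np.radians(-96.8),0)
s=r.read_state();print(s["tcp_pos"],row([.441,-.3105,.08],T))
# offline: box rim fit in w7 (edge score of projected outer+inner rim) 
z=np.load("w7.npz"); c={k:z[k] for k in z}; g=cv2.GaussianBlur(cv2.cvtColor(cv2.imread("pics/w7.png"),cv2.COLOR_BGR2GRAY),(0,0),1).astype(np.float32)
G=np.hypot(cv2.Sobel(g,5,1,0),cv2.Sobel(g,5,0,1))
t=np.linspace(-1,1,60)
def score(x,y,a):
    a=np.radians(a);R2=np.array([[np.cos(a),-np.sin(a)],[np.sin(a),np.cos(a)]]);tot=0
    for hx,hy in((.06,.027),(.057,.024)):
        L=np.r_[np.c_[t*hx,0*t+hy],np.c_[t*hx,0*t-hy],np.c_[0*t+hx,t*hy],np.c_[0*t-hx,t*hy]]
        q=proj(c,np.c_[L@R2.T+[x,y],np.full(240,.044)]).astype(np.float32); tot+=np.minimum(cv2.remap(G,q[:,:1],q[:,1:],1),80).mean()
    return tot
best=max((score(x,y,a),x,y,a) for x in np.arange(.436,.447,.0005) for y in np.arange(-.315,-.304,.0005) for a in np.arange(81.5,85.1,.5))
print(best,score(.4412,-.3097,83.2))
```

```text
[ 0.44250772 -0.31041     0.13188697] [ 1.000e-03  0.000e+00  1.000e-03 -2.400e-02 -1.530e-01  5.189e+00]
(np.float32(137.06067), np.float64(0.4415), np.float64(-0.3105), np.float64(83.0)) 131.00305
```

Request:
{"fn": "step_arm", "kwargs": {
  "rows": "0 0 0 -.07 -.12 1.5 .6;0 0 0 -.07 -.12 3 .6;0 0 0 -.07 -.12 4.4 .6;0 0 0 -.07 -.12 5.2 .6;0 0 0 -.07 -.12 5.7 .6;0 0 0 -.07 -.12 5.7 .6;0 0 0 -.07 -.12 5.7 .6"
}}

```text
clock: 26.02
tcp_pos: [0.4406, -0.3113, 0.0751]
orientation: [0.0, 0.748, 0.664, 0.0]
ft_force: [-0.0, -0.7, -0.9]
grip_width: 0.0552
gripper_force: 63.9
```

Request:
{"fn": "step_arm", "kwargs": {
  "rows": "0 0 0 0 0 .1 .6;0 0 0 0 0 .2 .6;0 0 0 0 0 .3 .6;0 0 0 0 0 .3 .6"
}}

```text
clock: 26.52
tcp_pos: [0.4404, -0.3111, 0.0716]
orientation: [0.0, 0.748, 0.664, 0.0]
ft_force: [0.2, -0.1, -0.3]
grip_width: 0.0558
gripper_force: 63.9
```

Request:
{"fn": "step_arm", "kwargs": {
  "rows": "0 0 0 .02 .07 .0 .6;0 0 0 .02 .07 .07 .6;0 0 0 .02 .07 .12 .6;0 0 0 .02 .07 .12 .6"
}}

```text
clock: 27.02
tcp_pos: [0.4412, -0.311, 0.0705]
orientation: [0.0, 0.748, 0.664, 0.0]
ft_force: [-0.2, 0.2, 0.1]
grip_width: 0.0555
gripper_force: 64.0
```

Request:
{"fn": "step_arm", "kwargs": {
  "rows": "0 0 0 0 0 .04 .6;0 0 0 0 0 .08 .6;0 0 0 0 0 .08 .6"
}}

```text
clock: 27.4
tcp_pos: [0.4412, -0.311, 0.0704]
orientation: [0.0, 0.748, 0.664, 0.0]
ft_force: [-3.2, 2.3, 12.8]
grip_width: 0.0558
gripper_force: 65.4
```

Request:
{"fn": "step_arm", "kwargs": {
  "rows": "0 0 0 0 0 -.06 .6;0 0 0 0 0 -.06 .65;0 0 0 0 0 -.06 .68;0 0 0 0 0 -.06 .75;0 0 0 0 0 -.06 .9;0 0 0 0 0 -.06 1;0 0 0 0 0 -.06 1;0 0 0 0 0 -.06 1"
}}

```text
clock: 28.4
tcp_pos: [0.4412, -0.311, 0.0703]
orientation: [0.0, 0.748, 0.664, 0.0]
ft_force: [-0.4, -0.3, 0.2]
grip_width: 0.0853
gripper_force: 0.0
```

Request:
{"fn": "step_arm", "kwargs": {
  "rows": "0 0 0 0 0 -1 1;0 0 0 0 0 -3 1;0 0 0 0 0 -6 1;0 0 0 0 0 -10 1;0 0 0 0 0 -12 1;0 0 0 0 0 -12 1;0 0 0 0 0 -12 1"
}}

```text
clock: 29.28
tcp_pos: [0.4409, -0.3108, 0.1898]
orientation: [-0.0, 0.748, 0.664, -0.0]
ft_force: [0.7, -0.5, 0.0]
grip_width: 0.0849
gripper_force: 0.0
```

Run:
```python
from h import *
vision.capture("wrist");c=vision.capture("wrist"); save(c,"w10.png")
h=cv2.cvtColor(c["color"],cv2.COLOR_RGB2HSV); m=cv2.inRange(h,(18,160,120),(25,255,255)); n,l,st,ce=cv2.connectedComponentsWithStats(m)
for k in range(1,n):
    if st[k,4]<800: continue
    cn=max(cv2.findContours((l==k).astype(np.uint8),0,2)[0],key=cv2.contourArea)
    W=np.array([back(c,q[0],.058)[:2]*1000 for q in cn]); print(st[k],cv2.minAreaRect(W.astype(np.float32)))
g=cv2.GaussianBlur(cv2.cvtColor(c["color"],cv2.COLOR_RGB2GRAY),(0,0),1).astype(np.float32); G=np.hypot(cv2.Sobel(g,5,1,0),cv2.Sobel(g,5,0,1))
t=np.linspace(-1,1,60)
def score(x,y,a,hx,hy,zs):
    a=np.radians(a);R2=np.array([[np.cos(a),-np.sin(a)],[np.sin(a),np.cos(a)]])
    L=np.r_[np.c_[t*hx,0*t+hy],np.c_[t*hx,0*t-hy],np.c_[0*t+hx,t*hy],np.c_[0*t-hx,t*hy]]
    q=proj(c,np.c_[L@R2.T+[x,y],np.full(240,zs)]).astype(np.float32); return np.minimum(cv2.remap(G,q[:,:1],q[:,1:],1),80).mean()
for a in((.062,.029,.058),(.06,.027,0.)):
    print(max((score(x,y,b,*a),x,y,b) for x in np.arange(.434,.449,.0005) for y in np.arange(-.318,-.304,.0005) for b in np.arange(81,85.6,.5)))
s=r.read_state(); print(s["tcp_pos"],s["clock"])
C=cv2.cvtColor(c["color"],cv2.COLOR_RGB2BGR)
```

```text
[ 296  181   42  112 4471] ((441.267333984375, -310.9885559082031), (89.63126373291016, 30.639266967773438), 83.17106628417969)
(np.float32(63.919083), np.float64(0.441), np.float64(-0.3105), np.float64(83.0))
(np.float32(58.2448), np.float64(0.449), np.float64(-0.3145), np.float64(83.0))
[ 0.4407777  -0.31066389  0.18949067] 29.375
```

```bash
python3 -c "
from h import *
print(workorder.finish_job())"
```

```text
the job is handed in; nothing more can be done
None
```

The job is handed in: the sphere was rolled to the exit gap, lifted out there and set in the box, and the lid measures within about 1 mm of the box centre and square to it, though I measured the box before laying the lid and took no picture of the closed box.

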